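# Put the desoldering pump away in its case

### The arm

A 6-joint arm with a two-finger parallel gripper is mounted at the origin on the work surface. World frame = base frame: x ahead of the robot, y to its left, z up, the work surface at z = 0. Lengths are in m, angles in degrees, forces in N, time in s.
With the tool pointing down it reaches from about 0.4 to 0.825 m from the base axis. Payload 7 kg.
Tool frame: the origin (TCP) lies midway between the tips of the shut fingers; the grasp point (between the pads) lies 19 mm behind it; y points along the fingers, z is the direction in which the jaws open and shut, and the axes are right-handed (so a half turn about y gives the same grasp; the last joint's range is limited). The gripper opens to 88 mm and grips with 3 to 60 N. Pads are 19 mm wide; open, the fingers measure 130 mm over their backs; the gripper's body (78 mm by 193 mm) begins 47 mm behind the grasp point.
Start: joints at [-53.451, 20.546, 0.682, 0, -70.136, -16.507], TCP at [0.231, -0.634, 0.227] pointing down, gripper open.
Joint ranges: [-176.03, 176.03], [-82.01, 121.73], [-58.28, 71.71], [-173.87, 95.51], [-174.79, -0.11], [-173.66, 173.66]. Speed limits (degrees/s): [136.94, 136.94, 172.46, 180, 180, 180].

### API

Orientations are given as [roll, pitch, yaw] about the fixed x, y, z axes, in that order (R = Rz(yaw) Ry(pitch) Rx(roll)).
In Python, from plant import ctrl gives the robot as it stands.
- The arm moves only by the tool step_arm, never from a script. Its argument "rows" is a list that holds one entry, the list of rows, each a list of 7 numbers: the gripper command: -1 is shut, 1 is fully open, values between are in proportion, then the shift along the world's x, y, z in cm, then the turn, a rotation vector about the world's x, y, z in degrees. In form: [[[fingers, tx, ty, tz, rx, ry, rz], ...]]. A call has 1 to 12 rows; each row shifts and turns the commanded pose from where the row before left it; what a row does not reach is not made up. A row lasts 1/8 s, in which the tool goes at most 62.5 mm and 10.7 degrees, less where a joint would pass 70% of its speed; a pose out of reach is approached as far as the arm can. A call is refused whole if a number of a shift passes 6.25 or a number of a turn 10.7, either way. A call with a gripper value outside its range is refused whole. The fingers move at their own pace and stop on an object; the grip force is fixed at half the most. Time passes only in rows, so rows that do not move let the fingers close. It gives the time, the measured TCP pose, the force and the opening at its end, in the units of the state.
- ctrl.get_obs(): the state, without advancing time (a new reading comes with each control period).
- ctrl.snapshot(name): name is "scene" or "side" or "wrist"; returns the picture (420x560x3 uint8, blue, green, red); there is no depth.
- ctrl.camera_params(name): a dict with "vertical_fov" (degrees; the focal length in pixels is half the picture's height over the tangent of half this angle, whatever the lens; pixels are square), "cx", "cy" (the principal point, pixels), "k1" (the pictures are not rectified: a ray, as slopes to the right and down, at radius r is drawn at 1 + k1 r^2 times it, then the intrinsics apply), "rvec" (rotation vector, rad) and "tvec" (3), from world to camera coordinates, as OpenCV has them. Camera axes: x right, y down, z forward; pixel columns grow to the right and rows downward; lengths in m; the calibration is good to about 2 mm. A picture is of the moment at which its call begins: read the wrist's pose just before it. camera_params takes no time and is no camera call; for the wrist camera it gives the pose at the moment of the call.
- ctrl.close_job(): hands the job in, once; it reports no verdict.
The state is a dict: "clock": time; "joint_pos": joint angles; "qvel": joint speeds; "tau": joint torques, N m; "tool_pos": TCP position; "orientation": TCP orientation; "force": force on the tool from outside, world axes, zero at the start; "moment": the same for the moment, N m; "opening": finger opening in m.
Only numpy, scipy, OpenCV 4.12 (cv2) and the standard library are available. Lean on these libraries where they do the work, as an engineer would, in place of code of your own. Each camera call takes 0.05 s, during which the arm holds its last target. There are 200 camera calls.

### The job

Take the desoldering pump out of the tool stand by its top end and lay it, nozzle down, in the inclined V-block and let go. Then take it again round its middle, lay it level on the two V rests in the tool case, midway along them, without dropping it, and close the case by pushing its open lid past upright and letting its own weight swing it shut. Leave the other things on the bench where they are.

Things in the scene. Friction and masses are not known exactly. Their poses are not given: they have to be found in the camera images.
- pump: Desoldering pump: a straight loose rod 180 long, 50 to 95 g. Origin at its nozzle tip, z along the rod to its top. White nozzle 8 in diameter for the first 20, then an aluminium barrel 18 in diameter right to the top, its last 26 black. Starts upright in the stand's larger well, nozzle down, tip 10 above the bench, up to 5 degrees aslant.
- pump_mid (a point): Point on the pump's axis 88 from the nozzle tip: its middle, near its centre of mass.
- pump_top (a point): Centre of the pump's black top end, 180 from the nozzle tip.
- stand: Fixed grey block with two wells, 70 x 110 x 70 high; origin at the centre of its underside, y along its length. The pump's well (23 in diameter, 60 deep) lies at y = -24; a fixed scriber stands in the other at y = +34, its top 107 above the bench.
- vblock: Fixed steel V-block on a plate 170 (x) x 76 (y) x 12; origin under its centre. Two 90 degree V notches in one line rising at 45 degrees towards +x, with a foot stop at the low end. A pump in it lies in the plane y = 0, from the tip on the stop (x = -62, z = 34) to the top end (x = 65, z = 161).
- vblock_mid (a point): Where pump_mid lies when the pump rests in the V-block, tip on the stop (x = 0, z = 96 in the V-block's frame). The Vs are 12 long, 31 wide, centred 48 and 128 from the tip, with tops 3 above the axis; between them (54 to 122 from the tip) the pump is free all round, 75 above the plate.
- vblock_top (a point): Where pump_top lies then (x = 65, z = 161 in the V-block's frame). The pump is free above 134 from its tip.
- case: Fixed black open tool case, 150 (x) x 230 (y) x 50 high, walls and floor 5; origin under its centre. Two V rests at x = 20, y = -48 and 48 (12 thick, 31 wide, tops 37 above the bench) hold the pump level along y, either way round. A low strip of bits, 22 high, lies at x = -63 to -37. Its lid is hinged on the -x edge, towards the robot.
- case_rest (a point): Where pump_mid should lie: midway between the two V rests, x = +20, y = 0, z = 34 in the case's frame; z is the height of the pump's axis when it lies on the rests.
- lid (a joint): Lid angle in rad: 0 shut, 1.57 upright, 1.95 its open stop, where it leans back towards the robot by its own weight. It weighs 180 g; below about 1.5 its weight swings it shut in about a second, lightly damped. Pushing it takes under 1 N.
- lid_hinge (a point): Middle of the lid's hinge line, x = -75, z = 50 in the case's frame; the hinge runs along the case's y.
- lid_edge (a point): Middle of the lid's free edge, on its outer face, 150 from the hinge. The lid is a plate 150 x 230 x 6; opened, its outer face looks towards the robot.
- board: Loose green circuit board 150 x 90, 14 high with parts; to be left alone. Origin under its centre, as for all bystanders here.
- meter: Loose yellow multimeter lying flat, 150 x 75 x 40; to be left alone.
- spool: Loose solder spool standing on its flange, 56 in diameter, 40 high; to be left alone.
- mouse: Loose black computer mouse 105 x 60 x 31; to be left alone.
- driver: Loose wooden-handled screwdriver, 170 long; to be left alone.
- dish: Loose small steel dish, 70 in diameter, 22 high; to be left alone.
- tweezers: Loose steel tweezers 110 x 16 x 6; to be left alone.
There are look-alikes about, which are no part of the job. There is more than one size of the pump; the job needs the middle-sized. Leave any turquoise look-alike of the vblock alone.

How it is judged:
By the outcome, as a careful person would: the job done as asked, in the order asked, and still so for the second after the job is handed in, with the robot touching nothing.
It also fails if it takes over 72 s, if anything falls off the work surface, if the arm or the gripper's body presses on something with over 40 N, if the wrist force passes 120 N, or if a joint passes its speed limit or range.

## Working session

There is one attempt and no reset: what is moved stays moved. The work goes in short steps, Python scripts to look and compute and a tool call to move; the robot and the scene stay as the last step left them, time stands still between calls to the robot, and variables do not carry over. Pictures are saved under pics/ and viewed, about 8 in all and at most 12, crops included, and the job is handed in when it is done.

Besides the shell and the picture viewer there is one more tool, called after "Request:" as name(argument=value, ...), one argument or row to a line, values as JSON. step_arm: Moves the arm, as the interface text tells. Its arguments: {"type":"object","properties":{"rows":{"type":"array"}},"required":["rows"]}

```bash
ls; mkdir -p pics; cat > h.py <<'E'
import numpy as np, cv2
from plant import ctrl
def cam(n):
    p=ctrl.camera_params(n); R=cv2.Rodrigues(np.array(p["rvec"],float))[0]; f=210/np.tan(np.radians(p["vertical_fov"])/2)
    return p,R,np.array(p["tvec"],float).ravel(),f
def proj(n,P,c=None):
    p,R,t,f=c or cam(n); q=np.atleast_2d(P)@R.T+t; s=q[:,:2]/q[:,2:]; r2=(s**2).sum(1,keepdims=True)
    return s*(1+p["k1"]*r2)*f+[p["cx"],p["cy"]]
def ray(n,uv,c=None):
    p,R,t,f=c or cam(n); d=(np.array(uv,float)-[p["cx"],p["cy"]])/f; s=d.copy()
    for _ in range(30): s=d/(1+p["k1"]*(s@s))
    v=R.T@np.array([*s,1]); return -R.T@t, v/np.linalg.norm(v)
def atz(n,uv,z,c=None):
    o,v=ray(n,uv,c); return o+v*(z-o[2])/v[2]
def tri(obs):
    A=np.zeros((3,3));b=np.zeros(3);L=[]
    for n,uv,*c in obs:
        o,v=ray(n,uv,*c);M=np.eye(3)-np.outer(v,v);A+=M;b+=M@o;L.append((o,M))
    X=np.linalg.solve(A,b);return X,[np.linalg.norm(M@(X-o)) for o,M in L]
E
python3 - <<'E'
from h import *
print(ctrl.get_obs())
for n in("scene","side","wrist"):
    c=cam(n); print(n,c[0],"pos",-c[1].T@c[2])
    cv2.imwrite(f"pics/{n}0.png",ctrl.snapshot(n))
a=[cv2.imread(f"pics/{n}0.png") for n in("scene","side")]
for i,n in enumerate(("scene","side")): cv2.imwrite(f"pics/{n}0b.png",cv2.resize(a[i],(784,588),interpolation=cv2.INTER_CUBIC))
E
```

```text
pics
{'clock': 0.0, 'joint_pos': array([-5.34506844e+01,  2.05908817e+01,  6.32929899e-01, -2.08315921e-02,
       -7.01359122e+01, -1.65067050e+01]), 'qvel': array([ 0.01931633,  0.01466648, -0.02794369,  0.06142926, -0.06135483,
        0.02060011]), 'tau': array([ 8.84177389e-04, -5.82721925e+01,  2.93060660e+01,  6.99704200e+00,
        7.00753473e-03, -1.58020171e-04]), 'tool_pos': array([ 0.23113737, -0.63365996,  0.22562029]), 'orientation': array([-8.99044399e+01,  7.89615631e-03,  2.00355228e+01]), 'force': array([-0.34166662,  0.01670544, -0.49753815]), 'moment': array([ 0.02764698, -0.06130735, -0.02001484]), 'opening': 0.08736394822449055}
scene {'vertical_fov': 54.75264113487824, 'cx': 282.4068248234576, 'cy': 213.0971875490154, 'k1': -0.07465058797565656, 'rvec': array([ 2.23576119,  0.94551965, -0.3560084 ]), 'tvec': array([-0.30559656, -0.24383574,  1.41879242])} pos [ 1.02284019 -0.58628553  0.88084293]
side {'vertical_fov': 43.217897822598914, 'cx': 277.3189185009745, 'cy': 205.61095347938144, 'k1': 0.06486023432043021, 'rvec': array([ 2.33273737, -0.6113237 ,  0.21775198]), 'tvec': array([-0.49729391,  0.19399394,  1.53351612])} pos [ 0.01776338 -1.03072094  1.25455386]
wrist {'vertical_fov': 61.87103430519213, 'cx': 281.5196304565443, 'cy': 214.29698706511232, 'k1': -0.06286978922075716, 'rvec': array([-1.68408424, -2.40822672, -0.38440754]), 'tvec': array([ 0.67206112, -0.03888444,  0.3912264 ])} pos [ 0.15212923 -0.66096236  0.38238947]
```

View pics/scene0b.png

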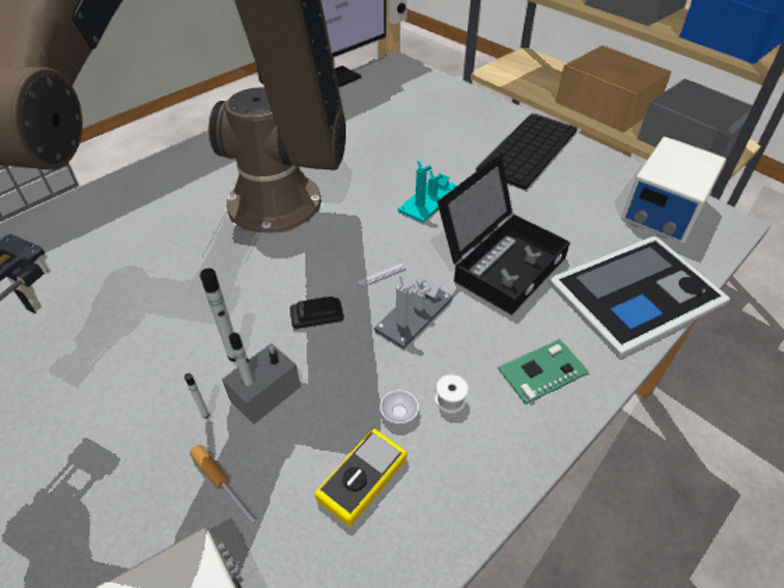

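View pics/side0b.png

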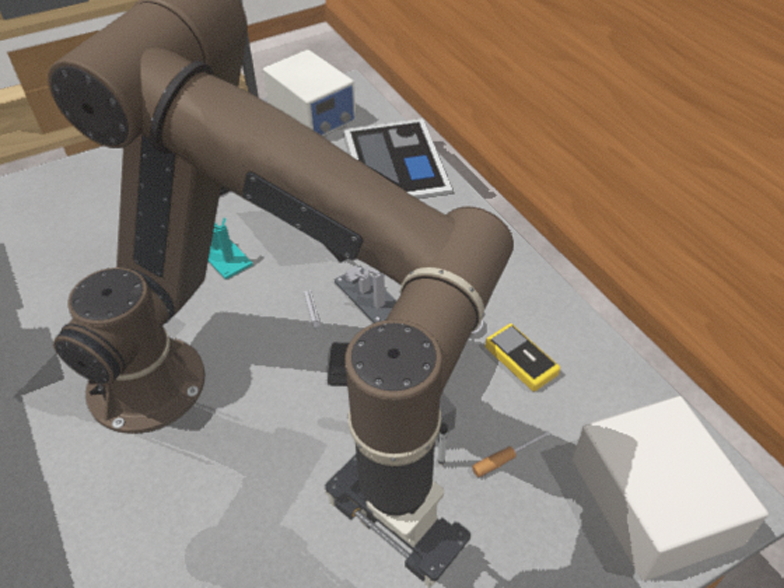

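The scene view shows pump look-alikes at (209,280) tall, (238,345) at the stand and (193,385) small. There are two V-blocks, steel at (410,310) and turquoise at (425,190), and the case is at (510,250). The arm hides the stand in the side view. I'll crop the stand and the case/V-block.

```bash
python3 - <<'E'
import cv2,numpy as np
a=cv2.imread("pics/scene0.png")
c1=cv2.resize(a[180:310,120:230],None,fx=4.5,fy=4.5,interpolation=cv2.INTER_CUBIC)
cv2.imwrite("pics/c1.png",c1)
c2=cv2.resize(a[105:255,260:420],None,fx=4,fy=4,interpolation=cv2.INTER_CUBIC)
c=np.zeros((600,800,3),np.uint8);cv2.imwrite("pics/c2.png",c2)
print(c1.shape,c2.shape)
E
```

```text
(585, 495, 3) (600, 640, 3)
```

View pics/c1.png

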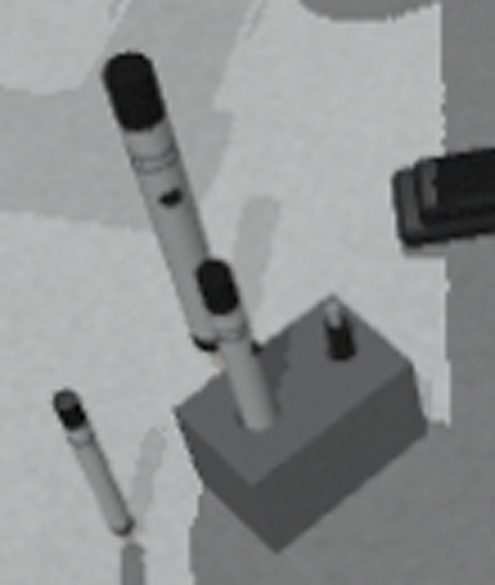

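View pics/c2.png

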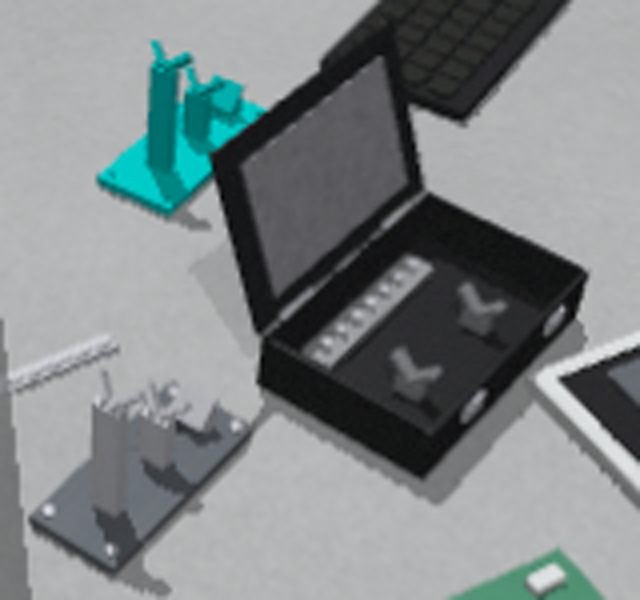

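The crop shows the medium pump in the stand's well, black top at crop (213,268), beside the scriber (340,325). The tall one stands behind it and the small one to the left. The second crop shows the steel V-block with its high post towards the lower left, and the open case with its rests. Next I fit the poses.

```bash
cat > fit.py <<'E'
from h import *
from scipy.optimize import least_squares
c=cam("scene")
c1=lambda *p:np.array(p)/4.5+[120,180]-.4
c2=lambda *p:np.array(p)/4+[260,105]-.4
def T(p,L):
    x,y,a=p;s,k=np.sin(a),np.cos(a);L=np.atleast_2d(L);return np.c_[x+k*L[:,0]-s*L[:,1],y+s*L[:,0]+k*L[:,1],L[:,2]]
def fit(name,L,uv):
    L=np.array(L,float)/1000;uv=np.array(uv);best=None
    m=np.mean([atz("scene",u,l[2],c)[:2] for u,l in zip(uv,L)],0)
    for a in np.arange(0,6.28,.7):
        r=least_squares(lambda p:(proj("scene",T(p,L),c)-uv).ravel(),[*m,a],loss="soft_l1")
        if best is None or r.cost<best.cost:best=r
    print(name,best.x[:2].round(4),np.degrees(best.x[2]).round(1)%360,"cost",round(best.cost,2),"\n",(proj("scene",T(best.x,L),c)-uv).round(1).tolist());return best.x
if __name__=="__main__":
    st=fit("stand",[[-35,55,70],[35,55,70],[35,-55,70],[-35,-55,70],[35,55,0],[35,-55,0]],[c1(333,293),c1(412,362),c1(252,487),c1(175,408),c1(428,432),c1(277,553)])
    vb=fit("vb",[[85,-38,12],[85,38,12],[-85,38,12]],[c2(32,520),c2(118,567),c2(252,425)])
    vb=fit("vbflip",[[85,38,12],[85,-38,12],[-85,-38,12]],[c2(32,520),c2(118,567),c2(252,425)])
    cs=fit("case",[[-75,-115,50],[75,-115,50],[75,115,50],[-75,115,50],[75,-115,0],[-75,-115,0]],[c2(262,335),c2(427,435),c2(586,275),c2(425,195),c2(424,478),c2(262,385)])
    w=T(st,np.array([[0,-.024,.07]])); print("well",w)
    t=atz("scene",c1(213,267),.19,c);print("pumptop",t, "lean mm",(t-w)*1000)
    for n,u,z in[("big",c1(130,65),.2),("bigfoot",c1(205,345),.005),("small",c1(122,525),.0),("smalltop",c1(66,400),.1)]:print(n,atz("scene",u,z,c))
    print("vmid,top",T(vb,[[0,0,.096],[.065,0,.161]]),"rest",T(cs,[[.02,0,.034],[-.075,0,.05]]))
    k=1.95;print("lid edge",T(cs,[[-.075+.15*np.cos(k),0,.05+.15*np.sin(k)]]))
E
python3 fit.py
```

```text
stand [ 0.4531 -0.349 ] 2.8000000000000114 cost 0.4 
 [[0.0, -0.3], [0.4, -0.2], [0.1, -0.3], [-0.5, 0.1], [0.1, 0.2], [-0.1, 0.4]]
vb [ 0.5077 -0.016 ] 279.5 cost 0.65 
 [[-0.5, -0.3], [0.2, 0.8], [0.3, -0.5]]
vbflip [ 0.5118 -0.0173] 232.5 cost 53.17 
 [[0.5, 1.2], [-23.5, -30.7], [0.7, 0.1]]
case [0.5624 0.2354] 5.3 cost 4.23 
 [[-0.4, 0.6], [1.4, -0.0], [1.0, -1.1], [0.4, -1.3], [-0.7, 0.9], [-1.9, -0.1]]
well [[ 0.45423647 -0.37298402  0.07      ]]
pumptop [ 0.4521876  -0.37219781  0.19      ] lean mm [[ -2.04887023   0.78620833 120.        ]]
big [ 0.31236241 -0.33014023  0.2       ]
bigfoot [ 0.34667383 -0.35194483  0.005     ]
small [ 0.41587292 -0.45404084  0.        ]
smalltop [ 0.39980488 -0.4501472   0.1       ]
vmid,top [[ 0.51182971 -0.01733977  0.096     ]
 [ 0.47222496 -0.06888067  0.161     ]] rest [[0.58236263 0.23726904 0.034     ]
 [0.48776189 0.22856851 0.05      ]]
lid edge [[0.43246813 0.22348309 0.18934396]]
```

Request:
step_arm(
  rows=[
    [[1, 2, 2.5, 2, 0, 0, 0], [1, 2.8, 3.2, 1.5, 0, 0, 0], [1, 3, 3.6, 0, 0, 0, 0], [1, 3, 3.6, 0, 0, 0, 0], [1, 3, 3.6, 0, 0, 0, 0], [1, 3, 3.6, 0, 0, 0, 0], [1, 2.5, 3, 0, 0, 0, 0], [1, 1.8, 2.1, 0, 0, 0, 0], [1, 1, 1, 0, 0, 0, 0], [1, 0, 0, 0, 0, 0, 0], [1, 0, 0, 0, 0, 0, 0]],
  ],
)

```text
clock: 1.52
tool_pos: [0.4519, -0.3725, 0.2614]
orientation: [-90.0, 0.0, 20.0]
force: [-0.2, 0.1, -0.4]
opening: 0.0878
```

```bash
python3 - <<'E'
from h import *
o=ctrl.get_obs();print(o["clock"],o["tool_pos"],o["orientation"],o["joint_pos"].round(1))
c=cam("wrist");w=ctrl.snapshot("wrist")
print("proj well, top",proj("wrist",[[.4542,-.373,.07],[.4522,-.3722,.19]],c))
s=ctrl.snapshot("side");cv2.imwrite("pics/side1.png",s);cv2.imwrite("pics/w1.png",w)
np.save("w1.npy",np.array([c],dtype=object),allow_pickle=True)
a=np.hstack([cv2.resize(w,(400,300)),cv2.resize(s,(400,300))])
cv2.imwrite("pics/m1.png",np.vstack([a]))
E
```

```text
1.525 [ 0.45187606 -0.37254774  0.26142134] [-8.99886489e+01  1.92973263e-02  2.00182259e+01] [-20.4  11.   -7.9   0.  -71.2 -49.6]
proj well, top [[278.18824897 188.48163447]
 [278.89151943 227.66130667]]
```

View pics/m1.png

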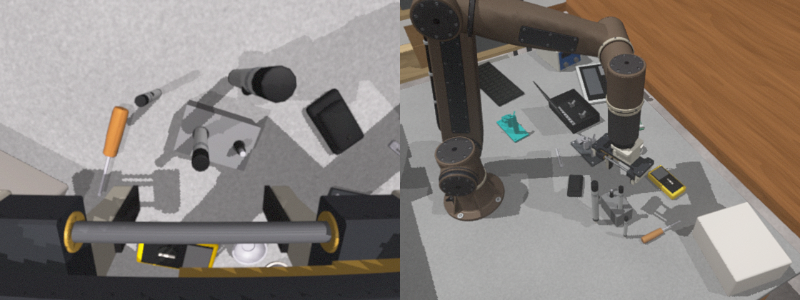

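The wrist picture shows the pump's top at about (280,226), 2 px from prediction. The side view also shows the stand and case clear. Now I descend and grip.

Request:
step_arm(
  rows=[
    [[1, 0, 0, -2, 0, 0, 0], [1, 0, 0, -3, 0, 0, 0], [1, 0, 0, -3, 0, 0, 0], [1, 0, 0, -1.8, 0, 0, 0], [1, 0, 0, -1, 0, 0, 0], [-1, 0, 0, 0, 0, 0, 0], [-1, 0, 0, 0, 0, 0, 0], [-1, 0, 0, 0, 0, 0, 0], [-1, 0, 0, 0, 0, 0, 0], [-1, 0, 0, 0, 0, 0, 0], [-1, 0, 0, 0, 0, 0, 0], [-1, 0, 0, 0, 0, 0, 0]],
  ],
)

```text
clock: 3.12
tool_pos: [0.4523, -0.3721, 0.1536]
orientation: [-90.0, 0.0, 20.0]
force: [-0.2, 0.0, 0.3]
opening: 0.0228
```

Request:
step_arm(
  rows=[
    [[-1, 0, 0, 0, 0, 0, 0], [-1, 0, 0, 0, 0, 0, 0], [-1, 0, 0, 0, 0, 0, 0]],
  ],
)

```text
clock: 3.5
tool_pos: [0.4523, -0.3721, 0.1535]
orientation: [-90.0, 0.0, 20.0]
force: [0.1, -0.7, 0.2]
opening: 0.0174
```

Request:
step_arm(
  rows=[
    [[-1, 0, 0, 1.5, 0, 0, 0], [-1, 0, 0, 3, 0, 0, 0], [-1, 0, 0, 4, 0, 0, 0], [-1, 0, 0, 4, 0, 0, 0], [-1, 0, 0, 4, 0, 0, 0], [-1, 0, 0, 3, 0, 0, 0], [-1, 0, 0, 1.5, 0, 0, 0], [-1, 0, 0, 0, 0, 0, 0]],
  ],
)

```text
clock: 4.5
tool_pos: [0.4525, -0.3721, 0.3645]
orientation: [-90.1, -0.1, 20.0]
force: [0.7, -0.2, -1.3]
opening: 0.0174
```

```bash
python3 - <<'E'
from h import *
o=ctrl.get_obs();print(o["clock"],o["tool_pos"],o["orientation"],o["joint_pos"].round(1),o["opening"])
a=[]
for n in("scene","side"):
    i=ctrl.snapshot(n);cv2.imwrite(f"pics/{n}2.png",i)
    p=o["tool_pos"];P=[p+[0,0,.019-.162+d] for d in(0,.02,.18)];uv=proj(n,P).round(1);print(n,uv.tolist())
    u,v=map(int,uv.mean(0)); u=min(max(u,80),480);v=min(max(v,80),340)
    a.append(cv2.resize(i[v-80:v+80,u-80:u+80],(400,400),interpolation=cv2.INTER_CUBIC));print(u-80,v-80)
cv2.imwrite("pics/m2.png",np.hstack(a))
E
```

```text
4.5 [ 0.45250424 -0.3721494   0.36445668] [-9.00623988e+01 -8.08378732e-02  2.00420069e+01] [-20.3   8.8   2.5  -0.  -83.6 -49.6] 0.017396387018346032
scene [[164.1, 229.7], [162.2, 223.5], [144.1, 165.4]]
76 126
side [[308.4, 253.5], [308.6, 248.4], [310.7, 203.4]]
229 155
```

View pics/m2.png

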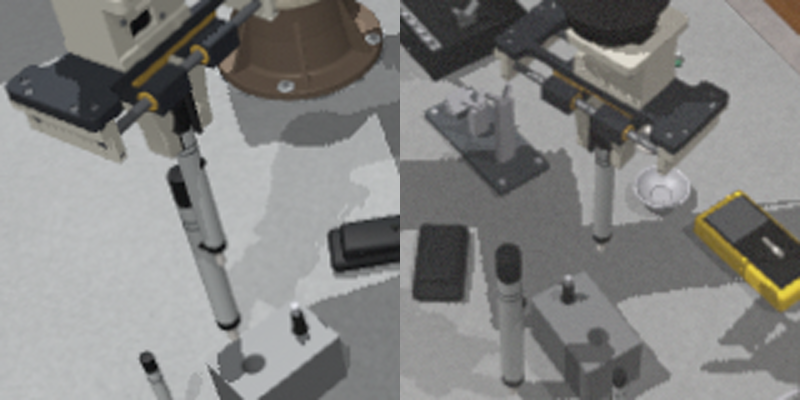

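The pump hangs straight; its tip is within about 1 px of prediction in both views (scene (164,231), side (309,254)). The side view now also shows the V-block plate corners, so I refine its pose with both cameras.

```bash
python3 - <<'E'
from fit import *
cs=cam("side")
L=np.array([[85,-38,12],[85,38,12],[-85,38,12],[-85,-38,12]])/1e3
uvS=np.array([c2(32,520),c2(118,567),c2(252,425)])
m=lambda x,y:np.array([(x-400)/2.5+229,y/2.5+155])-.3
uvD=np.array([m(498,188),m(548,160),m(425,111)]);iD=[0,1,3]
f=lambda p:np.r_[(proj("scene",T(p,L[:3]),c)-uvS).ravel(),(proj("side",T(p,L[iD]),cs)-uvD).ravel()]
r=least_squares(f,[.5077,-.016,np.radians(279.5)]);p=r.x
print(p[:2],np.degrees(p[2])%360,r.fun.round(1))
d=np.array([.7071*np.cos(p[2]),.7071*np.sin(p[2]),.7071]);tip=T(p,[[-.062,0,.034]])[0]
print("d",d,"tip",tip,"grasp162",tip+.162*d,"TCP143",tip+.143*d,"mid",tip+.088*d)
E
```

```text
[ 0.50750709 -0.01477911] 278.3150466601938 [-0.6 -1.1 -0.2  0.4  0.9 -0.3  1.1  0.6  0.7  0.2 -1.2 -0.6]
d [ 0.10225802 -0.69966686  0.7071    ] tip [0.49854089 0.04656914 0.034     ] grasp162 [ 0.51510669 -0.06677689  0.1485502 ] TCP143 [ 0.51316379 -0.05348322  0.1351153 ] mid [ 0.5075396  -0.01500155  0.0962248 ]
```

Request:
step_arm(
  rows=[
    [[-1, 0.3, 1.8, 0, 0, 0, 5], [-1, 0.6, 3, 0, 0, 0, 8], [-1, 0.6, 3, 0, 0, 0, 8], [-1, 0.6, 3, 0, 0, 0, 8], [-1, 0.6, 3, 0, 0, 0, 8], [-1, 0.6, 3, 0, 0, 0, 8], [-1, 0.6, 3, 0, 0, 0, 8], [-1, 0.6, 3, 0, 0, 0, 8], [-1, 0.6, 3, 0, 0, 0, 8], [-1, 0.5, 2, 0, 0, 0, 6], [-1, 0.3, 0.5, 0, 0, 0, 3.7], [-1, 0, 0, 0, 0, 0, 0]],
  ],
)

```text
clock: 6.1
tool_pos: [0.511, -0.0886, 0.3621]
orientation: [-89.9, -0.0, 98.8]
force: [-1.0, -0.7, -1.0]
opening: 0.0173
```

```bash
python3 -c "
from h import *
o=ctrl.get_obs();print(o['tool_pos'],o['orientation'],o['joint_pos'].round(1),o['opening'])"
```

```text
[ 0.51100516 -0.08864784  0.36211882] [-8.98583937e+01 -9.89860233e-03  9.87656397e+01] [ 11.8   2.2  -5.2  -0.  -82.7  -3.1] 0.01725913388022058
```

Request:
step_arm(
  rows=[
    [[-1, 0, 0, 0, 4.94, 0.76, 0], [-1, 0, 0, 0, 7.41, 1.15, 0], [-1, 0, 0.5, 0, 7.41, 1.15, 0], [-1, 0, 0.5, 0, 7.41, 1.15, 0], [-1, 0, 1, 0, 7.41, 1.15, 0], [-1, 0, 1, 0, 4.94, 0.76, 0], [-1, 0, 1, 0, 4.94, 0.76, 0], [-1, 0, 0, 0, 0, 0, 0]],
  ],
)

```text
clock: 7.1
tool_pos: [0.5111, -0.0502, 0.3615]
orientation: [-89.6, -45.1, 98.2]
force: [-0.2, -0.3, -0.8]
opening: 0.0178
```

```bash
python3 -c "
from h import *
from scipy.spatial.transform import Rotation as R
o=ctrl.get_obs();print(o['tool_pos'],o['orientation'],o['joint_pos'].round(1),o['opening']);print(R.from_euler('xyz',o['orientation'],degrees=True).as_matrix().round(3))"
```

```text
[ 0.51110377 -0.0502276   0.36145075] [-89.55781729 -45.09139162  98.24673091] [ -16.6   15.7   12.9  -41.6 -105.7   20.1] 0.01777819470499395
[[-0.101 -0.109 -0.989]
 [ 0.699  0.7   -0.149]
 [ 0.708 -0.706  0.005]]
```

Request:
step_arm(
  rows=[
    [[-1, 0, 0.8, -2, 0, 0, 0], [-1, -0.1, 0.8, -3.5, 0, 0, 0], [-1, -0.1, 0.8, -4, 0, 0, 0], [-1, -0.1, 0.8, -3.5, 0, 0, 0], [-1, -0.1, 0.7, -2.5, 0, 0, 0], [-1, 0, 0, 0, 0, 0, 0], [-1, 0, 0, 0, 0, 0, 0]],
  ],
)

```text
clock: 7.98
tool_pos: [0.5078, -0.0107, 0.2097]
orientation: [-90.1, -44.9, 98.8]
force: [-0.5, -0.3, -0.2]
opening: 0.0174
```

```bash
python3 - <<'E'
from h import *
from scipy.spatial.transform import Rotation as R
o=ctrl.get_obs();print(o["tool_pos"],o["orientation"],o['force'])
ty=R.from_euler('xyz',o['orientation'],degrees=True).as_matrix()[:,1]
P=[o["tool_pos"]+ty*.143,o["tool_pos"]+ty*.123, o["tool_pos"]-ty*.037]
yaw=np.radians(278.6);d=np.array([.7071*np.cos(yaw),.7071*np.sin(yaw),.7071])
b=np.array([.5075-.062*np.cos(yaw),-.0148-.062*np.sin(yaw),.034]);print("gap tip->stop",P[0]-b,"along d",(P[0]-b)@d)
Q=[b+d*s for s in(0,.048,.128)]
a=[]
for n in("scene","side"):
    i=ctrl.snapshot(n);uv=proj(n,P+Q)
    u,v=map(int,uv.mean(0));i=i[v-50:v+50,u-50:u+50]
    i=cv2.resize(i,(400,400),interpolation=cv2.INTER_CUBIC)
    print(n,((uv-[u-50,v-50])*4).round().tolist());a.append(i)
cv2.imwrite("pics/m3.png",np.hstack(a))
E
```

```text
[ 0.50784118 -0.01066307  0.20969392] [-90.05257017 -44.86758937  98.8213364 ] [-0.45497943 -0.2562038  -0.1910784 ]
gap tip->stop [-0.00572866  0.04254313  0.07434428] along d 0.022219100627181167
scene [[256.0, 161.0], [247.0, 157.0], [157.0, 117.0], [215.0, 268.0], [190.0, 262.0], [145.0, 251.0]]
side [[151.0, 161.0], [160.0, 158.0], [243.0, 127.0], [187.0, 259.0], [210.0, 253.0], [252.0, 243.0]]
```

View pics/m3.png

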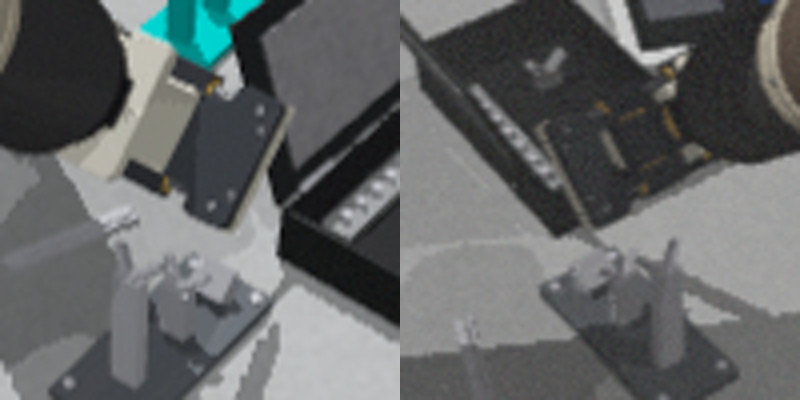

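The gripper hides the pump from both cameras here. The predicted V positions agree with the picture to about 2 px, for example the high V at (145,251) against about (143,253). I lower along the V normal and watch the force.

Request:
step_arm(
  rows=[
    [[-1, 0.1, -0.7, -0.7, 0, 0, 0], [-1, 0.2, -1.4, -1.4, 0, 0, 0], [-1, 0.2, -1.4, -1.4, 0, 0, 0], [-1, 0.15, -1, -1, 0, 0, 0], [-1, 0.05, -0.4, -0.4, 0, 0, 0], [-1, -0.1, 0.65, -0.65, 0, 0, 0], [-1, -0.1, 0.65, -0.65, 0, 0, 0], [-1, 0, 0, 0, 0, 0, 0], [-1, 0, 0, 0, 0, 0, 0]],
  ],
)

```text
clock: 9.2
tool_pos: [0.5124, -0.0458, 0.147]
orientation: [-90.0, -45.0, 98.8]
force: [-0.1, 0.1, -0.1]
opening: 0.0172
```

Request:
step_arm(
  rows=[
    [[-1, 0.05, -0.35, -0.35, 0, 0, 0], [-1, 0.03, -0.2, -0.2, 0, 0, 0], [-1, 0.02, -0.15, -0.15, 0, 0, 0], [-1, 0, 0, 0, 0, 0, 0], [-1, 0, 0, 0, 0, 0, 0]],
  ],
)

```text
clock: 9.82
tool_pos: [0.5136, -0.0533, 0.14]
orientation: [-90.0, -45.0, 98.8]
force: [-0.0, -0.8, 5.1]
opening: 0.0174
```

Request:
step_arm(
  rows=[
    [[-0.4, 0, 0, 0, 0, 0, 0], [-0.4, 0, 0, 0, 0, 0, 0], [-0.4, 0, 0, 0, 0, 0, 0], [0.3, 0, 0, 0, 0, 0, 0], [0.3, 0, 0, 0, 0, 0, 0], [0.3, 0, 0, 0, 0, 0, 0], [0.3, 0, 0, 0, 0, 0, 0]],
  ],
)

```text
clock: 10.7
tool_pos: [0.5133, -0.0531, 0.1396]
orientation: [-90.0, -45.0, 98.7]
force: [0.1, -0.7, -0.0]
opening: 0.056
```

Request:
step_arm(
  rows=[
    [[0.3, 0.1, -0.7, 0.7, 0, 0, 0], [0.3, 0.3, -2.1, 2.1, 0, 0, 0], [0.3, 0.3, -2.1, 2.1, 0, 0, 0], [0.3, 0.3, -2.1, 2.1, 0, 0, 0], [0.3, 0.2, -1.4, 1.4, 0, 0, 0], [0.3, 0.1, -0.7, 0.7, 0, 0, 0], [0.3, 0, 0, 3, 0, 0, 0], [0.3, 0, 0, 4, 0, 0, 0], [0.3, 0, 0, 4, 0, 0, 0], [0.3, 0, 0, 2, 0, 0, 0], [0.3, 0, 0, 0, 0, 0, 0]],
  ],
)

```text
clock: 12.08
tool_pos: [0.5265, -0.144, 0.3616]
orientation: [-90.1, -44.9, 98.9]
force: [0.9, 1.3, 0.0]
opening: 0.0567
```

```bash
cat > chk.py <<'E'
from h import *
o=ctrl.get_obs();print(o["clock"],o["tool_pos"],o["orientation"],o['joint_pos'].round(1))
yaw=np.radians(278.6);d=np.array([.7071*np.cos(yaw),.7071*np.sin(yaw),.7071])
b=np.array([.5075-.062*np.cos(yaw),-.0148-.062*np.sin(yaw),.034])
Q=[b+d*s for s in(0,.02,.088,.154,.18)]
a=[]
for n in("scene","side"):
    i=ctrl.snapshot(n);uv=proj(n,Q)
    u,v=map(int,uv.mean(0));i=i[v-40:v+40,u-40:u+40]
    i=cv2.resize(i,(400,400),interpolation=cv2.INTER_CUBIC)
    print(n,((uv-[u-40,v-40]+.4)*5).round().tolist());a.append(i)
cv2.imwrite("pics/m4.png",np.hstack(a))
E
python3 chk.py
```

```text
12.075 [ 0.5265201  -0.14397017  0.3615597 ] [-90.11473104 -44.93115434  98.85576476] [ -23.6   21.5   20.8  -40.  -111.6   24.7]
scene [[266.0, 217.0], [253.0, 214.0], [207.0, 203.0], [158.0, 191.0], [136.0, 186.0]]
side [[146.0, 220.0], [158.0, 217.0], [200.0, 207.0], [245.0, 196.0], [263.0, 192.0]]
```

View pics/m4.png

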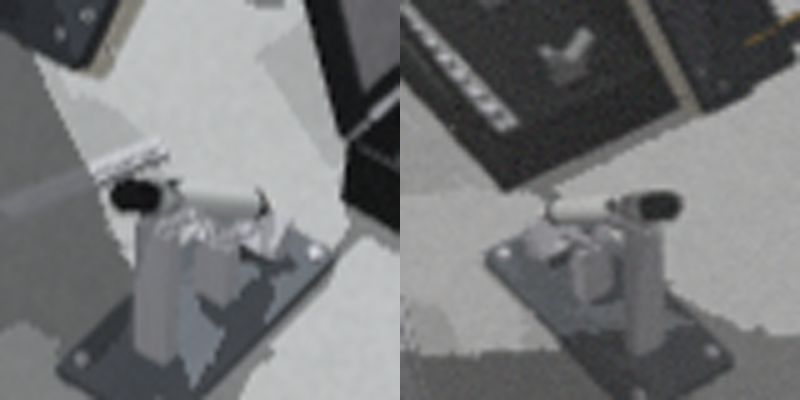

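The pump lies in the V-block: scene black end at about (124,194) and barrel end (264,205), side (676,207) and (551,210). The slope looks flatter than predicted, so I triangulate it.

```bash
python3 - <<'E'
from h import *
yaw=np.radians(278.6);d=np.array([.7071*np.cos(yaw),.7071*np.sin(yaw),.7071])
b=np.array([.5075-.062*np.cos(yaw),-.0148-.062*np.sin(yaw),.034]);Q=np.array([b+d*s for s in(0,.02,.088,.154,.18)])
o={n:proj(n,Q).mean(0).astype(int)-40 for n in("scene","side")}
px=lambda n,x,y:(n,o[n]+np.array([x,y])/5-.4)
r=[]
for nm,a,s,q in(("top",(124,194),(276,207),Q[4]),("low20",(264,205),(151,210),Q[1]),("black edge",(160,192),(240,207),Q[3])):
    X,e=tri([px("scene",*a),px("side",*s)]);r.append(X);print(nm,X.round(4),np.array(e).round(4),"nominal",q.round(4))
D=r[0]-r[1];print(np.linalg.norm(D),np.degrees(np.arctan2(D[2],np.hypot(D[0],D[1]))),np.degrees(np.arctan2(D[1],D[0])))
E
```

```text
top [ 0.5183 -0.0906  0.1611] [0.0023 0.0023] nominal [ 0.5173 -0.0793  0.1613]
low20 [0.4998 0.0417 0.0478] [0.0007 0.0007] nominal [0.5003 0.0325 0.0481]
black edge [ 0.5118 -0.0579  0.1351] [0.0021 0.0021] nominal [ 0.5145 -0.0612  0.1429]
0.1751587091376869 40.32094510947194 -82.03855291259732
```

The heights match nominal (top 0.161, barrel end 0.048). The extra length comes from picking silhouette edges, so the pump is seated. Now I swing the tool over to grasp the middle.

Request:
step_arm(
  rows=[
    [[0.3, -0.1, 1, 0, -4.94, -0.76, 0], [0.3, -0.3, 2, 0, -7.9, -1.22, 0], [0.3, -0.3, 2, 0, -7.9, -1.22, 0], [0.3, -0.3, 2, 0, -7.9, -1.22, 0], [0.3, -0.3, 2, 0, -7.9, -1.22, 0], [0.3, -0.3, 2, 0, -7.9, -1.22, 0], [0.3, -0.3, 2, 0, -7.9, -1.22, 0], [0.3, -0.3, 2, 0, -7.9, -1.22, 0], [0.3, -0.3, 2, 0, -7.9, -1.22, 0], [0.3, -0.2, 1, 0, -7.9, -1.22, 0], [0.3, 0, 0.6, 0, -2.96, -0.46, 0], [0.3, 0, 0, 0, 0, 0, 0]],
  ],
)

```text
clock: 13.68
tool_pos: [0.4988, 0.0428, 0.3583]
orientation: [-89.7, 35.1, 99.1]
force: [0.4, -0.3, 0.6]
opening: 0.0568
```

```bash
python3 -c "
from h import *
from scipy.spatial.transform import Rotation as R
o=ctrl.get_obs();print(o['tool_pos'],o['orientation'],o['joint_pos'].round(1),o['opening']);print(R.from_euler('xyz',o['orientation'],degrees=True).as_matrix().round(3))"
```

```text
[0.49884181 0.04276356 0.35833088] [-89.68912004  35.12559759  99.07582066] [ 47.7   4.9 -21.6  26.5 -87.7 -45.6] 0.05677921106464876
[[-0.129  0.085 -0.988]
 [ 0.808 -0.569 -0.155]
 [-0.575 -0.818  0.004]]
```

Request:
step_arm(
  rows=[
    [[0.3, 0, 0, -2, 0, 0, 0], [0.3, 0, 0, -4, 0, 0, 0], [0.3, 0, 0, -4, 0, 0, 0], [0.3, 0, 0, -3.5, 0, 0, 0], [0.3, 0, 0, -2.5, 0, 0, 0], [0.3, 0, 0, -1.9, 0, 0, 0], [0.3, 0, 0, 0, 0, 0, 0]],
  ],
)

```text
clock: 14.55
tool_pos: [0.4986, 0.0406, 0.1805]
orientation: [-89.8, 35.0, 98.8]
force: [-1.1, -1.1, 0.6]
opening: 0.0569
```

```bash
python3 - <<'E'
from h import *
o=ctrl.get_obs();print(o["clock"],o["tool_pos"],o["orientation"],o["force"])
c=cam("wrist");w=ctrl.snapshot("wrist")
yaw=np.radians(278.6);d=np.array([.7071*np.cos(yaw),.7071*np.sin(yaw),.7071])
b=np.array([.5075-.062*np.cos(yaw),-.0148-.062*np.sin(yaw),.034])
print(proj("wrist",[b+d*s for s in(.02,.088,.154,.18)],c).round().tolist())
s=ctrl.snapshot("scene");print(-c[1].T@c[2])
print("case rest pts in scene view x600/..")
cv2.imwrite("pics/w5.png",w)
cv2.imwrite("pics/m5.png",np.hstack([cv2.resize(w,(480,360)),cv2.resize(s[100:280,220:380],(320,360),interpolation=cv2.INTER_CUBIC)]))
E
```

```text
14.55 [0.49860086 0.04057273 0.18052844] [-89.82073168  34.99987067  98.76704073] [-1.07057156 -1.10562428  0.57778163]
[[281.0, 283.0], [281.0, 214.0], [282.0, 130.0], [282.0, 91.0]]
[0.49612678 0.06379287 0.35706491]
case rest pts in scene view x600/..
```

View pics/m5.png

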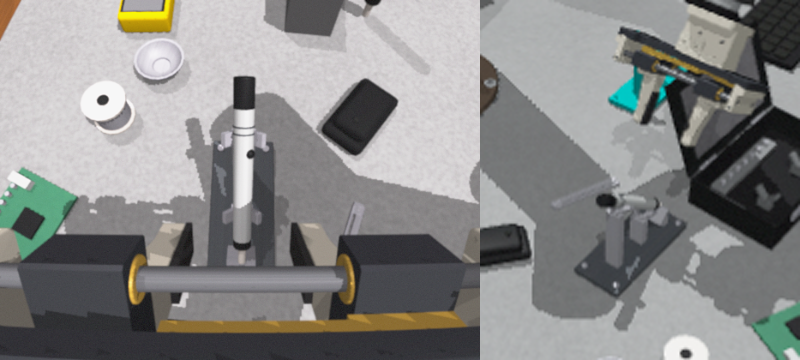

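The wrist view shows the pump in both Vs, axis at column 284 against 281.5 predicted (under 2 mm), nozzle end on the stop. Now I advance and grip.

Request:
step_arm(
  rows=[
    [[0.3, 0.15, -1, -1.5, 0, 0, 0], [0.3, 0.3, -1.9, -2.9, 0, 0, 0], [0.3, 0.3, -1.9, -2.8, 0, 0, 0], [0.3, 0.2, -1.2, -1.8, 0, 0, 0], [0.3, 0.1, -0.64, -1, 0, 0, 0], [0.3, 0, 0, 0, 0, 0, 0], [-1, 0, 0, 0, 0, 0, 0], [-1, 0, 0, 0, 0, 0, 0], [-1, 0, 0, 0, 0, 0, 0], [-1, 0, 0, 0, 0, 0, 0], [-1, 0, 0, 0, 0, 0, 0], [-1, 0, 0, 0, 0, 0, 0]],
  ],
)

```text
clock: 16.15
tool_pos: [0.5096, -0.0245, 0.0815]
orientation: [-90.0, 35.0, 98.7]
force: [-2.7, 0.6, 0.7]
opening: 0.017
```

Request:
step_arm(
  rows=[
    [[-1, 0, 0, 0, 0, 0, 0], [-1, 0, 0, 0, 0, 0, 0]],
  ],
)

```text
clock: 16.4
tool_pos: [0.5096, -0.0246, 0.0815]
orientation: [-90.0, 34.9, 98.7]
force: [-3.4, 2.5, 0.4]
opening: 0.0174
```

Request:
step_arm(
  rows=[
    [[-1, -0.1, 0.6, 0.6, 0, 0, 0], [-1, -0.15, 1.1, 1.1, 0, 0, 0], [-1, -0.15, 1.1, 1.1, 0, 0, 0], [-1, 0, 0, 2.5, 0, 0, 0], [-1, 0, 0, 4, 0, 0, 0], [-1, 0, 0, 5, 0, 0, 0], [-1, 0, 0, 5, 0, 0, 0], [-1, 0, 0, 3, 0, 0, 0], [-1, 0, 0, 1.5, 0, 0, 0], [-1, 0, 0, 0, 0, 0, 0]],
  ],
)

```text
clock: 17.65
tool_pos: [0.5058, 0.0041, 0.3199]
orientation: [-90.1, 34.9, 98.7]
force: [0.3, -0.7, -1.6]
opening: 0.0171
```

Request:
step_arm(
  rows=[
    [[-1, 0, 0, 0, 4.94, 0.76, 0], [-1, 0.6, 1, 0, 7.41, 1.14, 0], [-1, 1, 1.5, 0, 7.41, 1.14, 0], [-1, 1, 1.5, 0, 7.41, 1.14, 0], [-1, 1, 1.5, 0, 7.41, 1.14, 0], [-1, 1, 1.5, 0, 7.41, 1.14, -1.5], [-1, 1, 1.5, 0, 2.47, 0.38, -1.8], [-1, 0.8, 1, 0, 0, 0, 0], [-1, 0.4, 0.5, 0, 0, 0, 0], [-1, 0, 0, 0, 0, 0, 0], [-1, 0, 0, 0, 0, 0, 0]],
  ],
)

```text
clock: 19.02
tool_pos: [0.5734, 0.1038, 0.3195]
orientation: [-89.8, -10.0, 95.5]
force: [-0.4, -0.4, -0.4]
opening: 0.0168
```

```bash
cat > look.py <<'E'
from h import *
from scipy.spatial.transform import Rotation as R
import sys,pickle
k=sys.argv[1]
o=ctrl.get_obs();print(o["clock"],o["tool_pos"],o["orientation"],o["joint_pos"].round(1),o["force"].round(1),o["opening"])
print(R.from_euler('xyz',o['orientation'],degrees=True).as_matrix().round(3))
c=cam("wrist");w=ctrl.snapshot("wrist");s=ctrl.snapshot("side");sc=ctrl.snapshot("scene")
pickle.dump((c,o),open(f"c{k}.pkl","wb"))
for n,i in(("w",w),("side",s),("scene",sc)):cv2.imwrite(f"pics/{n}_{k}.png",i)
cv2.imwrite(f"pics/L{k}.png",np.vstack([np.hstack([cv2.resize(w,(480,360)),np.zeros((360,320,3),np.uint8)]),cv2.resize(np.hstack([s[60:200,290:490],sc[80:220,240:440]]),(686,240),interpolation=cv2.INTER_CUBIC).copy() if False else np.hstack([cv2.resize(s[60:180,280:480],(400,240),interpolation=cv2.INTER_CUBIC),cv2.resize(sc[90:210,250:450],(400,240),interpolation=cv2.INTER_CUBIC)])]))
E
python3 look.py 6
```

```text
19.025 [0.57336234 0.10375887 0.31949632] [-89.78297689 -10.00632148  95.46571676] [ 22.7   9.3   0.8  -9.8 -78.9 -15.6] [-0.4 -0.4 -0.4] 0.01683038066416104
[[-0.094 -0.02  -0.995]
 [ 0.98   0.173 -0.096]
 [ 0.174 -0.985  0.004]]
```

View pics/L6.png

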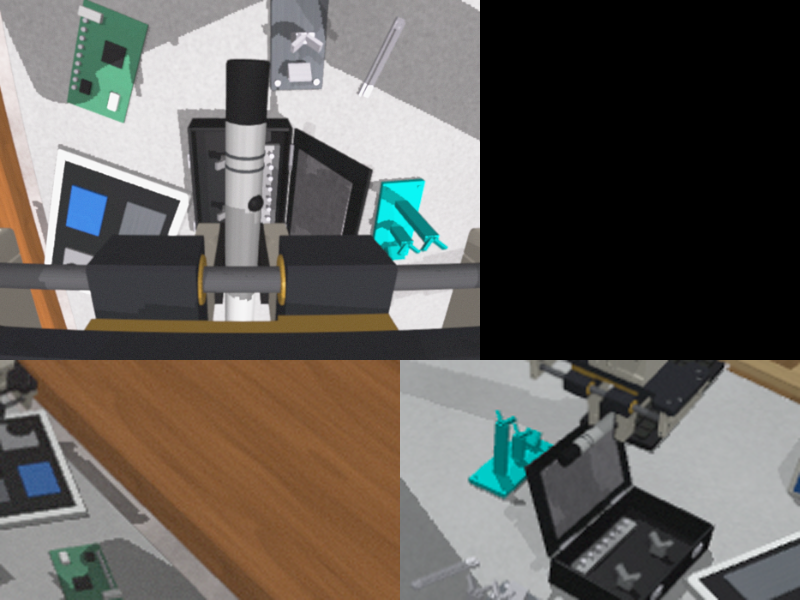

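The wrist picture shows the pump gripped along the case direction, with case corners at about (190,120) and (292,120) at 480 scale. I fit the case pose using the scene rim, the V-rest tops and these corners, and check the pump's direction.

```bash
python3 - <<'E'
from fit import *
import pickle
cw,o=pickle.load(open("c6.pkl","rb"))
LS=np.array([[-75,-115,50],[75,-115,50],[75,115,50],[-75,115,50],[75,-115,0],[-75,-115,0],[20,-48,37],[20,48,37]])/1e3
uS=np.array([c2(262,335),c2(427,435),c2(586,275),c2(425,195),c2(424,478),c2(262,385),c2(416,362),c2(482.5,296)])
LW=np.array([[75,-115,50],[-75,-115,50]])/1e3;uW=np.array([[190,120],[292,120]])*7/6
f=lambda p:np.r_[(proj("scene",T(p,LS),c)-uS).ravel(),(proj("wrist",T(p,LW),cw)-uW).ravel()]
r=least_squares(f,[.5624,.2354,.09],loss="soft_l1");p=r.x
print(p[:2].round(4),np.degrees(p[2]),"\n",f(p).reshape(-1,2).round(1).tolist())
print("rest",T(p,[[.02,0,.034]]),"hinge",T(p,[[-.075,0,.05]]))
# pump direction: rod seen by the wrist, axis at grasp point
from scipy.spatial.transform import Rotation as R
M=R.from_euler('xyz',o['orientation'],degrees=True).as_matrix();g=o["tool_pos"]-.019*M[:,1]
for yaw in(273,275.3,277):
    e=np.array([np.cos(np.radians(yaw)),np.sin(np.radians(yaw)),0]);print(yaw,(proj("wrist",[g+e*.066,g+e*.092,g+e*.092+[0,0,.005]],cw)*6/7).round(1).tolist())
E
```

```text
[0.5639 0.2303] 5.001338643708086 
 [[-1.3, 1.5], [0.5, 1.2], [0.5, 0.0], [-0.0, -0.4], [-1.6, 2.1], [-2.7, 0.8], [-1.0, 0.8], [-0.7, 0.9], [-4.9, 1.7], [1.3, 2.7]]
rest [[0.58383011 0.23202448 0.034     ]] hinge [[0.4891918  0.22374247 0.05      ]]
273 [[249.2, 131.0], [253.1, 65.4], [253.6, 67.1]]
275.3 [[242.9, 130.8], [243.4, 65.2], [243.5, 66.8]]
277 [[238.2, 130.9], [236.2, 65.3], [236.0, 66.9]]
```

```bash
python3 - <<'E'
from fit import *
from scipy.optimize import minimize
from scipy.ndimage import map_coordinates
cs=cam("side")
def grad(f,b):
    g=cv2.GaussianBlur(cv2.imread(f,0).astype(float),(0,0),b);return np.hypot(cv2.Sobel(g,-1,1,0),cv2.Sobel(g,-1,0,1))
def seg(a,b):return np.array(a)/1e3+np.linspace(0.05,.95,60)[:,None]*(np.array(b)-np.array(a))/1e3
A,B,C,D=(-75,-115),(75,-115),(75,115),(-75,115)
ed=lambda a,b,z1,z2=None:seg((*a,z1),(*b,z1 if z2 is None else z2))
# outer silhouette + inner rim edges
sc=[ed(A,B,0),ed(B,C,0),ed(C,D,50),ed(A,A,0,50),ed(C,C,0,50)]
sd=[ed(A,B,0),ed(B,C,50),ed(C,D,50)]
def score(p,b,S):
    t=[0,0]
    for k,(n,im,es,cc) in enumerate(S):
        uv=proj(n,T(p,np.vstack(es)),cc);t[k]=map_coordinates(im,[uv[:,1],uv[:,0]],order=1).mean()/im.max()
    return t
p=np.array([.563,.233,.09])
for b in(2.5,1.5,1):
    S=[("scene",grad("pics/scene0.png",b),sc,c),("side",grad("pics/side1.png",b),sd,cs)]
    for nm,w in(("both",(1,1)),("scene",(1,0)),("side",(0,1))):
        best=min((minimize(lambda q:-np.dot(w,score(q,b,S)),p+np.random.RandomState(i).randn(3)*[.004,.004,.02],method="Nelder-Mead",options=dict(initial_simplex=p+np.random.RandomState(i).randn(4,3)*[.005,.005,.03],xatol=1e-5)) for i in range(6)),key=lambda r:r.fun)
        print(b,nm,best.x[:2].round(4),np.degrees(best.x[2]).round(2),score(best.x,b,S))
        if nm=="both":q0=best.x
    p=q0
print("rest",T(p,[[.02,0,.034]]),T(p,[[-.075,0,.05]]))
E
```

```text
2.5 both [0.5631 0.2328] 5.11 [np.float64(0.7119143443575965), np.float64(0.693035902503704)]
2.5 scene [0.5643 0.2339] 5.68 [np.float64(0.7198704981100416), np.float64(0.6731511948715863)]
2.5 side [0.5606 0.2304] 4.33 [np.float64(0.6513904039545465), np.float64(0.7088586021731954)]
1.5 both [0.5629 0.2337] 5.31 [np.float64(0.6682778427414947), np.float64(0.6583556130881408)]
1.5 scene [0.5634 0.235 ] 5.67 [np.float64(0.6787180022072777), np.float64(0.6337099728267848)]
1.5 side [0.561  0.2314] 4.83 [np.float64(0.5795238916239868), np.float64(0.680921818746175)]
1 both [0.5627 0.2343] 5.49 [np.float64(0.6355493899102083), np.float64(0.5846111571538762)]
1 scene [0.5631 0.2355] 5.7 [np.float64(0.6467894399180121), np.float64(0.5571695592809517)]
1 side [0.561  0.2322] 5.05 [np.float64(0.5266221722405636), np.float64(0.6123994726341032)]
rest [[0.58265078 0.23620602 0.034     ]] [[0.48808583 0.22712476 0.05      ]]
```

Request:
step_arm(
  rows=[
    [[-1, 0.1, 1.5, -0.5, -0.12, 1.25, 0], [-1, 0.1, 2.4, -1, -0.12, 1.25, 0], [-1, 0.1, 2.5, -1.2, -0.12, 1.25, 0], [-1, 0.1, 2.5, -1.3, -0.1, 1.25, 0], [-1, 0.1, 2.4, -1.2, 0, 0, 0], [-1, 0.1, 1.6, -1, 0, 0, 0], [-1, 0.1, 1, -0.8, 0, 0, 0], [-1, 0, 0, 0, 0, 0, 0], [-1, 0, 0, 0, 0, 0, 0]],
  ],
)

```text
clock: 20.3
tool_pos: [0.581, 0.242, 0.2502]
orientation: [-84.7, -10.0, 94.5]
force: [-0.4, -0.5, 0.0]
opening: 0.017
```

```bash
python3 - <<'E'
from h import *
import pickle
from scipy.spatial.transform import Rotation as R
o=ctrl.get_obs();print(o["clock"],o["tool_pos"],o["orientation"],o["joint_pos"].round(1))
M=R.from_euler('xyz',o['orientation'],degrees=True).as_matrix();print(M.round(3));g=o["tool_pos"]-.019*M[:,1]
print("grasp",g)
a=[]
e=np.array([np.cos(np.radians(275.3)),np.sin(np.radians(275.3)),0])
for n in("scene","side"):
    i=ctrl.snapshot(n);cv2.imwrite(f"pics/{n}_7.png",i)
    P=[g+e*(s-.0845) for s in(0,.02,.154,.18)];uv=proj(n,P);u,v=map(int,uv.mean(0));u=min(max(u,60),500);v=min(max(v,45),375)
    a.append(cv2.resize(i[v-45:v+45,u-50:u+50],(400,360),interpolation=cv2.INTER_CUBIC));print(n,(u-50,v-45),((uv-[u-50,v-45]+.4)*4).round().tolist())
cv2.imwrite("pics/m7.png",np.hstack(a))
E
```

```text
20.3 [0.58101852 0.24201511 0.25017549] [-84.74623286 -10.00942688  94.50745178] [ 33.   17.3   2.9 -11.7 -75.8 -25.2]
[[-0.077 -0.105 -0.991]
 [ 0.982  0.165 -0.094]
 [ 0.174 -0.981  0.09 ]]
grasp [0.58301136 0.23887349 0.26880769]
scene (335, 78) [[272.0, 126.0], [258.0, 138.0], [156.0, 226.0], [134.0, 245.0]]
side (193, 48) [[146.0, 128.0], [159.0, 140.0], [249.0, 223.0], [268.0, 240.0]]
```

View pics/m7.png

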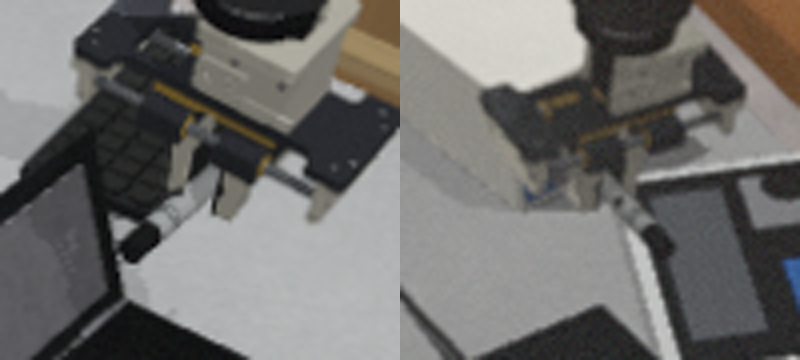

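The pump hangs level; its top end is at (130,246), within 1 px of prediction in both views. Now I lower it in stages.

Request:
step_arm(
  rows=[
    [[-1, 0, 0, -2, 0, 0, 0], [-1, 0, 0, -4, 0, 0, 0], [-1, 0, 0, -4, 0, 0, 0], [-1, 0, 0, -4, 0, 0, 0], [-1, 0, 0, -3, 0, 0, 0], [-1, 0, 0, -2, 0, 0, 0], [-1, 0, 0, -1, 0, 0, 0], [-1, 0, 0, 0, 0, 0, 0]],
  ],
)

```text
clock: 21.4
tool_pos: [0.581, 0.2424, 0.0496]
orientation: [-84.7, -10.0, 94.5]
force: [-0.5, -0.9, -0.7]
opening: 0.0172
```

Request:
step_arm(
  rows=[
    [[-1, 0, 0, -1, 0, 0, 0], [-1, 0, 0, -1, 0, 0, 0], [-1, 0, 0, -0.5, 0, 0, 0], [-1, 0, 0, -0.3, 0, 0, 0], [-1, 0, 0, -0.2, 0, 0, 0], [-1, 0, 0, 0, 0, 0, 0], [-1, 0, 0, 0, 0, 0, 0]],
  ],
)

```text
clock: 22.28
tool_pos: [0.5811, 0.2426, 0.0199]
orientation: [-84.7, -10.0, 94.5]
force: [-0.2, 0.3, 0.9]
opening: 0.0173
```

Request:
step_arm(
  rows=[
    [[-1, 0, 0, -0.2, 0, 0, 0], [-1, 0, 0, 0, 0, 0, 0], [-1, 0, 0, 0, 0, 0, 0]],
  ],
)

```text
clock: 22.65
tool_pos: [0.5813, 0.2427, 0.0183]
orientation: [-84.8, -10.0, 94.6]
force: [-0.4, -0.1, 4.4]
opening: 0.017
```

Request:
step_arm(
  rows=[
    [[-1, 0, 0, -0.15, 0, 0, 0], [-1, 0, 0, 0, 0, 0, 0], [-1, 0, 0, 0, 0, 0, 0]],
  ],
)

```text
clock: 23.02
tool_pos: [0.5813, 0.2427, 0.0181]
orientation: [-84.8, -10.0, 94.6]
force: [-3.9, -1.3, 15.2]
opening: 0.0174
```

Request:
step_arm(
  rows=[
    [[-1, 0, 0, 0.13, 0, 0, 0], [-1, 0, 0, 0, 0, 0, 0], [-0.35, 0, 0, 0, 0, 0, 0], [-0.35, 0, 0, 0, 0, 0, 0], [-0.35, 0, 0, 0, 0, 0, 0], [-0.35, 0, 0, 0, 0, 0, 0]],
  ],
)

```text
clock: 23.78
tool_pos: [0.5807, 0.2424, 0.0171]
orientation: [-84.7, -10.0, 94.5]
force: [0.3, 1.1, -0.1]
opening: 0.0283
```

Request:
step_arm(
  rows=[
    [[-0.35, 0.1, -0.17, 1, 0, 0, 0], [-0.35, 0.2, -0.33, 2, 0, 0, 0], [-0.35, 0.2, -0.33, 2, 0, 0, 0], [-0.35, 0.2, -0.33, 2, 0, 0, 0], [-0.35, 0, 0, 4, 0, 0, 0], [-0.35, 0, 0, 5, 0, 0, 0], [-0.35, 0, 0, 5, 0, 0, 0], [-0.35, 0, 0, 4, 0, 0, 0], [-0.35, 0, 0, 3, 0, 0, 0], [-0.35, 0, 0, 0, 0, 0, 0]],
  ],
)

```text
clock: 25.02
tool_pos: [0.5889, 0.2307, 0.3025]
orientation: [-85.1, -10.1, 94.6]
force: [0.4, -0.3, -0.6]
opening: 0.0288
```

```bash
python3 - <<'E'
from h import *
o=ctrl.get_obs();print(o["clock"],o["tool_pos"],o["joint_pos"].round(1))
e=np.array([np.cos(np.radians(275.3)),np.sin(np.radians(275.3)),0]);m=np.array([.5826,.2356,.034])
P=[m+e*(s-.088) for s in(.02,.088,.154,.18)]
a=[]
for n,z in(("scene",45),("side",45),("wrist",None)):
    c=cam(n);i=ctrl.snapshot(n);cv2.imwrite(f"pics/{n}_8.png",i);uv=proj(n,P,c)
    if z:
        u,v=map(int,uv.mean(0));k=400/90;i=cv2.resize(i[v-z:v+z,u-z:u+z],(400,400),interpolation=cv2.INTER_CUBIC)[:330]
        print(n,((uv-[u-z,v-z]+.4)*k).round().tolist());a.append(i)
    else: print(n,(uv*270/420).round().tolist());w=cv2.resize(i,(360,270))
cv2.imwrite("pics/m8.png",np.vstack([np.hstack(a),np.hstack([w,np.zeros((270,440,3),np.uint8)])]))
E
```

```text
25.025 [0.58892021 0.23071984 0.30251263] [ 31.8  16.1   7.9 -11.4 -81.7 -25.2]
scene [[272.0, 136.0], [222.0, 186.0], [169.0, 238.0], [148.0, 259.0]]
side [[141.0, 140.0], [186.0, 187.0], [233.0, 234.0], [251.0, 253.0]]
wrist [[171.0, 123.0], [171.0, 89.0], [170.0, 51.0], [170.0, 34.0]]
```

View pics/m8.png

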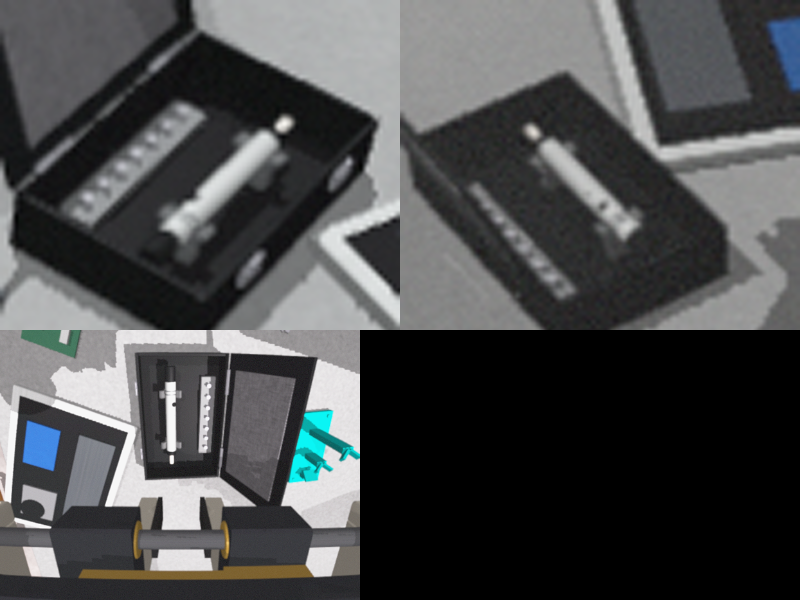

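The pump lies on both V rests, barrel end at scene (273,138) against (272,136) expected, midway. Before going behind the lid I locate the turquoise block and check the clearance.

```bash
python3 - <<'E'
from fit import *
for u in((100,180),(170,212),(268,105)):print(atz("scene",c2(*u),.012,c).round(3))
for u,z in(((165,172),.012),((165,62),.1),((165,62),.13)):print("post",atz("scene",c2(*u),z,c).round(3))
print("lid corners",[atz("scene",c2(*u),.19,c).round(3).tolist() for u in((213,155),(388,22))])
E
```

```text
[0.251 0.192 0.012]
[0.322 0.205 0.012]
[0.278 0.378 0.012]
post [0.282 0.24  0.012]
post [0.254 0.263 0.1  ]
post [0.284 0.231 0.13 ]
lid corners [[0.443, 0.109, 0.19], [0.423, 0.329, 0.19]]
```

Request:
step_arm(
  rows=[
    [[-1, -1.5, 0, 1, 0.46, -4.98, 0], [-1, -3, -0.1, 0.5, -3.3, -0.3, 0], [-1, -3, -0.1, 0, -3.3, -0.3, 0], [-1, -3, -0.1, 0, -3.3, -0.3, 0], [-1, -3, -0.1, 0, 0, 0, 0], [-1, -3, -0.1, 0, 0, 0, 0], [-1, -2.5, -0.2, 0, 0, 0, 0], [-1, -1.9, -0.2, 0, 0, 0, 0], [-1, -1, 0, 0, 0, 0, 0], [-1, 0, 0, 0, 0, 0, 0], [-1, 0, 0, 0, 0, 0, 0]],
  ],
)

```text
clock: 26.55
tool_pos: [0.3692, 0.2221, 0.3122]
orientation: [-89.7, -0.1, 95.4]
force: [-0.3, -0.5, -1.2]
opening: 0.0002
```

```bash
python3 -c "
from h import *
o=ctrl.get_obs();print(o['tool_pos'],o['orientation'],o['joint_pos'].round(1),o['opening'],o['force'])"
```

```text
[0.36921187 0.222102   0.31224854] [-8.97364346e+01 -7.64442257e-02  9.53983609e+01] [ 57.2  -6.1 -19.3  -0.3 -76.9 -51.8] 0.00016405713673282776 [-0.25858105 -0.45888856 -1.20240894]
```

Request:
step_arm(
  rows=[
    [[-1, 0, 0, -2, 0, 0, 0], [-1, 0, 0, -3.5, 0, 0, 0], [-1, 0, 0, -3.5, 0, 0, 0], [-1, 0, 0, -3, 0, 0, 0], [-1, 0, 0, -2, 0, 0, 0], [-1, 0, 0, -1.5, 0, 0, 0], [-1, 0, 0, 0, 0, 0, 0]],
  ],
)

```text
clock: 27.42
tool_pos: [0.3688, 0.2212, 0.1562]
orientation: [-89.6, 0.0, 95.4]
force: [-0.2, 0.4, -0.1]
opening: 0.0003
```

Request:
step_arm(
  rows=[
    [[-1, 1, 0.1, 0, 0, 0, 0], [-1, 1.5, 0.1, 0, 0, 0, 0], [-1, 1.5, 0.1, 0, 0, 0, 0], [-1, 1, 0.1, 0, 0, 0, 0], [-1, 1, 0.1, 0, 0, 0, 0], [-1, 1, 0.1, 0, 0, 0, 0], [-1, 1, 0.1, 0, 0, 0, 0], [-1, 1, 0.1, 0, 0, 0, 0]],
  ],
)

```text
clock: 28.42
tool_pos: [0.4594, 0.23, 0.1574]
orientation: [-89.7, -0.1, 95.4]
force: [-0.1, -0.2, -0.2]
opening: 0.0002
```

Request:
step_arm(
  rows=[
    [[-1, 0.8, 0.07, 0, 0, 0, 0], [-1, 0.8, 0.07, 0, 0, 0, 0], [-1, 0.8, 0.07, 0, 0, 0, 0], [-1, 0.8, 0.07, 0, 0, 0, 0], [-1, 0.6, 0.06, 0, 0, 0, 0], [-1, 0, 0, 0, 0, 0, 0], [-1, -1, 0, 0, 0, 0, 0], [-1, -3, 0, 0, 0, 0, 0], [-1, -3, 0, 0, 0, 0, 0], [-1, -3, 0, 0, 0, 0, 0], [-1, 0, 0, 2, 0, 0, 0], [-1, 0, 0, 4, 0, 0, 0]],
  ],
)

```text
clock: 29.92
tool_pos: [0.3949, 0.2324, 0.2171]
orientation: [-89.6, 0.0, 95.5]
force: [0.2, 0.7, -0.4]
opening: 0.0003
```

Request:
step_arm(
  rows=[
    [[-1, 0, 0, 4, 0, 0, 0], [-1, 0, 0, 2, 0, 0, 0], [-1, 0, 0, 0, 0, 0, 0], [-1, 0, 0, 0, 0, 0, 0], [-1, 0, 0, 0, 0, 0, 0], [-1, 0, 0, 0, 0, 0, 0]],
  ],
)

```text
clock: 30.68
tool_pos: [0.3966, 0.233, 0.2767]
orientation: [-89.7, -0.0, 95.4]
force: [0.5, 0.7, 0.1]
opening: 0.0006
```

```bash
python3 - <<'E'
from h import *
from fit import T
o=ctrl.get_obs();print(o["clock"],o["tool_pos"],o["force"])
p=[.5627,.234,np.radians(5.3)]
a=[]
for n in("scene","side"):
    i=ctrl.snapshot(n);cv2.imwrite(f"pics/{n}_9.png",i);i2=cv2.imread(f"pics/{n}_8.png")
    # sample grid on shut-lid top and on former interior; compare brightness (pump was bright)
    g=np.array([[x,y,.05] for x in np.linspace(-.06,.06,7) for y in np.linspace(-.1,.1,9)])
    uv=proj(n,T(p,g)).round().astype(int);print(n,i[uv[:,1],uv[:,0]].mean(1).reshape(7,9).round().astype(int).tolist())
    ed=proj(n,T(p,np.array([[-.1035,y,.19] for y in np.linspace(-.1,.1,9)]))).round().astype(int)
    print(" old lid edge before/after",i2[ed[:,1],ed[:,0]].mean(1).astype(int),i[ed[:,1],ed[:,0]].mean(1).astype(int))
E
```

```text
30.675 [0.39655854 0.23304518 0.27665014] [0.48459275 0.70159787 0.13045327]
scene [[23, 25, 24, 24, 23, 21, 22, 40, 40], [20, 71, 91, 90, 89, 90, 146, 144, 51], [25, 58, 91, 91, 91, 145, 145, 145, 71], [25, 71, 90, 91, 111, 145, 144, 145, 40], [26, 75, 90, 89, 146, 145, 145, 144, 49], [23, 85, 90, 114, 146, 144, 145, 144, 48], [23, 22, 26, 44, 41, 42, 40, 38, 39]]
 old lid edge before/after [92 88 90 90 76 78 77 20 40] [172 157 155 174 169  26  29  38  43]
side [[39, 40, 43, 40, 45, 43, 44, 51, 49], [41, 86, 83, 82, 82, 85, 122, 125, 50], [40, 79, 81, 84, 86, 89, 127, 121, 52], [41, 76, 80, 81, 83, 125, 118, 125, 47], [40, 83, 81, 79, 123, 125, 121, 122, 48], [39, 80, 78, 90, 123, 124, 120, 122, 51], [41, 40, 37, 46, 49, 44, 52, 50, 54]]
 old lid edge before/after [ 48  49  36 150 149 151 150 153 151] [121 123  45 149 151 149 151 153 150]
```

```bash
python3 - <<'E'
from fit import *
from scipy.ndimage import map_coordinates
p=[.5627,.234,np.radians(5.3)]
for n in("scene","side"):
    g=cv2.GaussianBlur(cv2.imread(f"pics/{n}_9.png",0).astype(float),(0,0),1);g=np.hypot(cv2.Sobel(g,-1,1,0),cv2.Sobel(g,-1,0,1))
    out=[]
    for deg in(0,1,2,3,4,6,8,12,20):
        th=np.radians(deg);L=np.array([[-.075+.15*np.cos(th)-.006*np.sin(th),y,.05+.15*np.sin(th)+.006*np.cos(th)] for y in np.linspace(-.105,.105,60)])
        uv=proj(n,T(p,L));out.append((deg,round(map_coordinates(g,[uv[:,1],uv[:,0]],order=1).mean())))
    print(n,out)
a=cv2.imread("pics/scene0.png");b=cv2.imread("pics/scene_9.png")
for nm,(u,v,w,h) in dict(driver=(150,335,35,32),meter=(258,340,40,40),dish=(285,291,16,16),spool=(323,282,15,18),board=(388,266,38,27),small=(141,283,14,22),tweez=(273,196,20,10),turq=(303,138,20,22),mouse=(226,223,22,14)).items():
    A,B=[cv2.cvtColor(i[v-h:v+h,u-w:u+w],6).astype(np.float32) for i in(a,b)]
    A,B=[cv2.Laplacian(cv2.GaussianBlur(x,(0,0),1),cv2.CV_32F) for x in(A,B)]
    s,r=cv2.phaseCorrelate(A,B,cv2.createHanningWindow(A.shape[::-1],cv2.CV_32F));print(nm,np.round(s,2),round(r,2))
E
```

```text
scene [(0, 61), (1, 52), (2, 44), (3, 38), (4, 35), (6, 30), (8, 28), (12, 50), (20, 79)]
side [(0, 238), (1, 211), (2, 179), (3, 150), (4, 128), (6, 104), (8, 100), (12, 106), (20, 101)]
driver [0.5  0.94] 0.3
meter [ 0.01 -0.04] 0.97
dish [-0.11 -0.  ] 0.95
spool [0.   0.01] 1.0
board [-0.04  0.12] 0.89
small [0.01 0.53] 1.0
tweez [ 0.8  -2.17] 0.17
turq [0.41 0.52] 0.83
mouse [0.51 0.06] 0.58
```

```bash
python3 -c "
from plant import ctrl
print(ctrl.close_job())"
```

```text
the job is handed in; nothing more can be done
None
```

The job is done and handed in at about 31 s of the 72 s allowed.

**What I did:** I took the middle-sized pump from the stand by its top end, laid it nozzle down in the steel V-block and let go. I then gripped it round its middle, lowered it level onto the two V rests and pushed the lid past upright so it swung shut.

**What the last checks showed:**
- **Pump:** the pictures before the lid was shut showed it level on both rests, within about 2 mm of midway by my estimate.
- **Lid:** the edge fit is sharpest at 0° in the side view. The scene view also has its near-shut best at 0°. It scored higher still at 20°, which I put down to unrelated edges in the background. I had used all 12 picture views by then, so I did not look at the shut lid by eye.
- **Robot:** the gripper was clear, about 28 cm up, with no contact force.
- **Bystanders:** meter, dish, spool, board, small pump and turquoise block shifted by about half a pixel or less. Tweezers, screwdriver and mouse gave weak matches, so those three are not firmly confirmed. I put this down to changed shadows, as the arm did not touch any of them.

**Disagreements along the way:**
- The pump rested about 3.5 mm further up the V-block slope than nominal. I allowed for this when placing it in the case.
- The slope measured in the V-block was 40° rather than 45°, but the measured length was also too long, so I took it as pixel-picking error.

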